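Fit the pressing roll on the profile bender and hold its jog key turned

ROBOT

A 6-joint arm with a two-finger parallel gripper is mounted at the origin on the work surface. World frame = base frame: x ahead of the robot, y to its left, z up, the work surface at z = 0. Lengths are in m, angles in degrees, forces in N, time in s.
With the tool pointing down it reaches from about 0.375 to 0.9 m from the base axis. Payload 3.1 kg.
Tool frame: the origin (TCP) lies at the very end of the fingers, on their centre line; the grasp point (between the pads) lies 19 mm behind it; z points along the fingers, y is the line along which they close (so a half turn about z gives the same grasp; the last joint's range is limited). The gripper opens to 87 mm and grips with 3 to 60 N. Pads are 19 mm wide; open, the fingers measure 117 mm over their backs; the gripper's body (75 mm by 190 mm) begins 51 mm behind the grasp point.
Start: joints at [65.976, 30.224, 82.088, -0, 67.689, -10.227], TCP at [0.149, 0.607, 0.199] pointing down, gripper open.
Joint ranges: [-176.69, 176.69], [-43.24, 126.21], [12.49, 139.97], [-82, 262], [0, 151.66], [-163.58, 163.58]. Speed limits (degrees/s): [159.86, 159.86, 180, 180, 180, 180].

INTERFACE

Orientations are given as a 3x3 rotation matrix whose columns are the frame's x, y, z axes.
In Python, from rig import bot gives the robot as it stands.
- The arm moves only by the tool move_arm, never from a script. Its argument "increments" is a list of rows, each an object with "xyz": the shift along the tool's x, y, z in mm, a list of three; "roll": the turn about the tool's z in rad; "grip": the opening in per cent of the stroke, from 0 (shut) to 100 (fully open). A call has 1 to 5 rows; each row shifts and turns the commanded pose from where the row before left it, along the tool's axes as they then stand; what a row does not reach is not made up. A row lasts 1/12 s, in which the tool goes at most 41.7 mm and 7.16 degrees, less where a joint would pass 70% of its speed; a pose out of reach is approached as far as the arm can. A call is refused whole if a number of a shift passes 41.7 or a number of a turn 0.125, either way. A call with a gripper value outside its range is refused whole. The fingers move at their own pace and stop on an object; the grip force is fixed at half the most. Time passes only in rows, so rows that do not move let the fingers close. It gives the time, the measured TCP pose, the force, the opening and the grip force at its end, in the units of the state.
- bot.read_state(): the state, without advancing time (a new reading comes with each control period).
- bot.capture(name): name is "scene" or "top"; returns (picture, depth): 400x640x3 uint8, red, green, blue; 400x640 float32, m along the optical axis (not along the pixel's ray), 0 where there is no reading.
- bot.camera_model(name): a dict with "intrinsics" (3x3 intrinsics, pixels), "rvec" (rotation vector, rad) and "tvec" (3), from world to camera coordinates, as OpenCV has them. Camera axes: x right, y down, z forward; pixel columns grow to the right and rows downward; lengths in m; the calibration is good to about 2 mm. A picture is of the moment at which its call begins. camera_model takes no time and is no camera call.
- bot.hand_in(): hands the job in; it is judged then, once.
Trained networks look in the newest picture that a camera, given by its name, has taken for a name from the list of things; names that differ only in an ending like _2 or _b are one class to them, and where a whole thing is asked for, a point or a joint stands for the part that bears it (a point fixed in the world has none). Each returns a list of dicts, best first, with "conf" (0 to 1); they miss things now and then, are a little off and sometimes report something else, mostly with a low value. They report only what shows in the picture. A call takes as long as a camera call. They do not tell look-alikes from the thing itself.
- bot.spot_in(label, camera): "at" ([x, y, z] in m, in the coordinates of the camera as it stood for that picture, good to about 4 mm: the middle of the surface that is visible of it).
- bot.trace(label, camera): "mask" (400x640 bool, what is visible of it).
The state is a dict: "time_s": time; "joint_positions": joint angles; "qvel": joint speeds; "tau": joint torques, N m; "position": TCP position; "tcp_rot": TCP orientation; "force": force on the tool from outside, world axes, zero at the start; "moment": the same for the moment, N m; "opening": opening from 0.0 (shut) to 1.0 (fully open); "grasp_force": force on a finger pad.
Only numpy, scipy, OpenCV 4.12 (cv2) and the standard library are available. Lean on these libraries where they do the work, as an engineer would, in place of code of your own. Each camera call takes 0.05 s, during which the arm holds its last target. There are 200 camera calls.

TASK

Fit the white nylon roll on the bender's bare pressing shaft: slide it down until it sits on the shaft's shoulder, without letting it drop, and let go of it. Then take the red-headed key from the wooden block, push it fully home into the key switch on the control console (its pins are sticky: wiggle it a little if it binds) and turn it a quarter turn clockwise to the stop against its return spring. Finish while still holding the key turned, and leave the other rolls, the tape and the hex driver where they stand.

Things in the scene. Friction and masses are not known exactly. Their poses are not given: they have to be found in the camera images.
- roll_mid (a point): centre (half-way up) of the loose white nylon roll: bored cylinder standing upright, 56 mm outer diameter, 44 mm high, 27 mm bore right through, about 0.1 kg. z is its axis; either end may go down. It stands on the table near a black and a brass roll; which stands where changes
- shaft_top (a point): centre of the top end of the bender's bare upright steel shaft, z up: 24 mm diameter, last 6 mm tapered to 12 mm, 66 mm of shaft above its shoulder. It is nearest the robot on the blue bender; the bender's two other shafts already carry 60 mm dark steel rolls with nuts, 127 mm off axis to axis, tops 10 mm lower
- roll_seat (a point): centre of the shoulder at the foot of that shaft (44 mm disc, 10 mm above the bender's bed, 60 mm above the table), on which the white roll sits: seated, its centre is 22 mm above this point
- key_bow (a point): centre of the key's red head: 30 mm wide (x), 10 thick (y), 36 high (z). The key stands blade down in a slot of a plywood block 50 by 200 by 40 mm high, head 6 mm above the block. Blade 9 mm wide (x), 3.6 thick (y), 28 long, pointed over its last 5; tip 52 mm below this point. Works either way round. 0.05 kg. Along y the nearest things are drill shanks 45 mm off, 14 high
- key_shoulder (a point): underside of the key's steel shoulder (20 by 10 mm, 6 high, between head and blade), on the key's axis, 24 mm below the head's centre; same axes. With the key fully home it lies on the face of the key switch
- keyway (a point): centre of the keyway's mouth in the brass barrel of the key switch (bezel 42 mm, yellow plate) on the grey console, 92 mm above the table. x: slot's long side, z up. Slot 10 by 4.6 mm, mouth bevelled to 16 by 9.6. Key goes straight down, 28 mm deep; sprung pins resist with 5 to 18 N, and the barrel turns only with the key in. A red stop button 98 mm off stands 18 mm higher
- lock (a joint): turn of the key switch's barrel in rad: 0 at rest, growing as the key is turned clockwise (seen from above), stop at 1.571. A spring brings it back: 0.03 N m at rest, 0.11 N m at the stop, so it must be held. The key has some 0.1 rad of play in the barrel, so the barrel lags the hand a little
- black_roll_mid (a point): centre of a black roll (56 mm diameter, 44 mm high) standing on the table, not to be disturbed
- brass_roll_mid (a point): centre of a brass roll (56 mm diameter, 30 mm high) standing on the table, not to be disturbed
- tape: roll of tan tape, 96 mm diameter, 48 mm high, origin at the centre of its underside, not to be disturbed
- hex_driver: green T-handled hex driver standing in the wooden block, 70 mm wide handle 80 mm above the block's top, origin where it enters the block's top, not to be disturbed
Mind the look-alikes: they are no part of the job. Of the things that look like the part that bears key_bow, the larger one is meant. Several things look just like the part that bears roll_mid: the one meant starts farthest from the robot's base.

How it is judged (in metres and radians):
On the way, in this order (a step that is already met when the one before it is completed fails the run):
1. the white roll sits on the shoulder of the bare shaft, and is let go (horizontal distance between roll_mid and roll_seat below 0.004 m and z of roll_mid in the frame of roll_seat between 0.019 and 0.0245 m and contact force between the fingers and roll below 0.3 N), for 0.2 s.
2. the key is fully home in the key switch (z of key_shoulder in the frame of keyway below 0.003 m and horizontal distance between key_shoulder and keyway below 0.003 m), for 0.1 s.
3. the key is turned a quarter turn clockwise, fully home and in the fingers (value of joint lock above 1.3 rad and z of key_shoulder in the frame of keyway below 0.004 m and contact force between the fingers and key above 1 N), for 0.2 s.
At the end, for the whole second after the job is handed in: Fingers grip the key, shoulder within 4 mm of the switch face and 3 mm of its axis, barrel held at 1.3 rad (75 degrees) or more; the roll sits on the shoulder untouched by the robot, centre within 4 mm of the shaft axis and 19 to 24.5 mm above the shoulder (all of step 3 and horizontal distance between key_shoulder and keyway below 0.003 m and horizontal distance between roll_mid and roll_seat below 0.004 m and z of roll_mid in the frame of roll_seat between 0.019 and 0.0245 m and contact force between the arm and roll below 0.3 N); the arm keeps its last pose, push and grip.
It fails at once if the white roll is dropped: it falls down the shaft out of the fingers faster than 0.5 m/s (linear speed of roll above 0.5 m/s and horizontal distance between roll_mid and roll_seat below 0.02 m and contact force between the fingers and roll below 0.1 N).
It fails at once if a bystander (another roll, the tape or the hex driver) is moved by more than 30 mm (distance of any of black_roll_mid, brass_roll_mid, tape, hex_driver from where it was at the start of the episode above 0.03 m).
It also fails if it takes over 67 s, if anything falls off the work surface, if the arm or the gripper's body presses on something with over 40 N, if the wrist force passes 120 N, or if a joint passes its speed limit or range.

## Working session

There is one attempt and no reset: what is moved stays moved. The work goes in short steps, Python scripts to look and compute and a tool call to move; the robot and the scene stay as the last step left them, time stands still between calls to the robot, and variables do not carry over. Pictures are saved under pics/ and viewed, at most 10 in all, crops included, and the job is handed in when it is done.

Besides the shell and the picture viewer there is one more tool, called after "Emit:" by a JSON object that holds its "fn" and its "kwargs". move_arm: Moves the arm, as the interface text tells. Its arguments: {"type":"object","properties":{"increments":{"type":"array"}},"required":["increments"]}

```bash
mkdir -p pics; cat > h.py <<'E'
import numpy as np, cv2
from rig import bot
def cam(n):
    m=bot.camera_model(n);R=cv2.Rodrigues(np.array(m["rvec"],float))[0];return np.array(m["intrinsics"]),R,np.array(m["tvec"],float).ravel()
def c2w(p,n):
    K,R,t=cam(n);return R.T@(np.asarray(p)-t)
def px(w,n):
    K,R,t=cam(n);c=K@(R@np.asarray(w)+t);return c[:2]/c[2]
def cloud(d,n):
    K,R,t=cam(n);v,u=np.mgrid[:400,:640];P=np.stack([(u-K[0,2])/K[0,0]*d,(v-K[1,2])/K[1,1]*d,d],-1)
    return (P-t)@R
E
python3 - <<'E'
from h import *
np.set_printoptions(precision=4,suppress=True)
for n in("scene","top"):
    im,d=bot.capture(n);cv2.imwrite(f"pics/{n}.png",im[...,::-1]);np.save(n+"_d.npy",d);np.save(n+"_i.npy",im)
    for l in ("roll_mid","shaft_top","roll_seat","key_bow","keyway","black_roll_mid","brass_roll_mid","tape","hex_driver"):
        try:
            for r in bot.spot_in(l,n): 
                w=c2w(r["at"],n);print(n,l,round(r["conf"],2),w,px(w,n).round())
        except Exception as e: print(n,l,e)
print(bot.read_state()["time_s"])
E
```

```text
scene roll_mid 0.97 [ 0.358  -0.0479  0.0344] [257. 205.]
scene roll_mid 0.57 [ 0.5656 -0.1296  0.0339] [286. 261.]
scene shaft_top 0.82 [0.8007 0.0821 0.0635] [442. 258.]
scene roll_seat 0.78 [0.8025 0.0839 0.0691] [443. 256.]
scene roll_seat 0.33 [ 0.5665 -0.1289  0.0358] [286. 261.]
scene key_bow 0.59 [0.4316 0.1644 0.0634] [339. 176.]
scene black_roll_mid 0.75 [ 0.4489 -0.111   0.0277] [259. 235.]
scene brass_roll_mid 0.7 [ 0.6836 -0.1203  0.026 ] [328. 291.]
scene tape 0.71 [0.4249 0.3611 0.0254] [385. 162.]
scene hex_driver 0.78 [0.4434 0.0393 0.1179] [306. 176.]
top roll_mid 0.9 [ 0.5514 -0.1194  0.0423] [372. 183.]
top roll_mid 0.86 [ 0.3344 -0.0431  0.0424] [341. 273.]
top shaft_top 0.96 [0.7429 0.1547 0.0501] [260. 104.]
top roll_seat 0.75 [0.7437 0.1517 0.0465] [261. 104.]
top key_bow 0.61 [0.4254 0.1624 0.0842] [253. 235.]
top key_bow 0.55 [0.3211 0.1717 0.0063] [253. 277.]
top keyway 0.62 [ 0.4776 -0.2795  0.0926] [445. 213.]
top black_roll_mid 0.68 [ 0.4312 -0.1047  0.0411] [366. 233.]
top brass_roll_mid 0.8 [ 0.6842 -0.103   0.0278] [364. 130.]
top tape 0.95 [0.4204 0.3792 0.0445] [165. 237.]
top hex_driver 0.59 [0.441  0.0427 0.1274] [305. 228.]
top hex_driver 0.53 [0.4219 0.164  0.0822] [253. 236.]
1.0
```

View pics/scene.png

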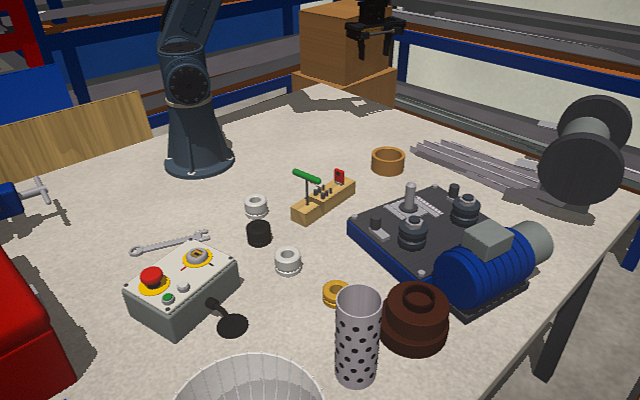

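View pics/top.png

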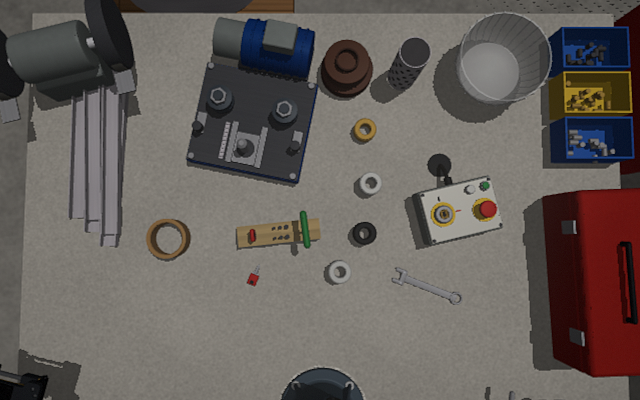

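Top picture: the candidate white rolls are at (370,183) and (340,272). The first is farther from the base, so I choose it. Red keys are at (252,236), standing in the block and larger, and at (253,278), lying on the table. I choose the one in the block. The bare shaft is at (243,146) and the key switch at (443,213). One close crop to check, with measurements.

```bash
python3 - <<'E'
from h import *
np.set_printoptions(precision=4,suppress=True)
im=np.load("top_i.npy");d=np.load("top_d.npy");ims=np.load("scene_i.npy");ds=np.load("scene_d.npy")
def crop(I,u,v,r,s=300): return cv2.resize(I[v-r:v+r,u-r:u+r],(s,s),interpolation=cv2.INTER_CUBIC)
A=np.hstack([crop(im,370,183,20,266),crop(im,252,236,20,266),crop(im,443,213,20,266)])
B=np.hstack([crop(im,243,146,20,266),crop(ims,410,200,30,266),crop(ims,340,180,20,266)])
cv2.imwrite("pics/c1.png",np.vstack([A,B])[...,::-1])
P=cloud(d,"top");Q=cloud(ds,"scene")
def sel(P,c,r,z0,z1,d): return P[(np.hypot(P[...,0]-c[0],P[...,1]-c[1])<r)&(P[...,2]>z0)&(P[...,2]<z1)&(d>0)]
def rep(n,S):
    if len(S)<3: print(n,len(S));return
    r=cv2.minAreaRect((S[:,:2]*1000).astype(np.float32)); c,rr=cv2.minEnclosingCircle((S[:,:2]*1000).astype(np.float32))
    print(n,len(S),"mean",S.mean(0),"zmed",np.median(S[:,2]),"rect",np.array(r[0]),np.array(r[1]),round(r[2],1),"circ",np.array(c),round(rr,1))
for nm,PP,dd in(("top",P,d),("scn",Q,ds)):
    rep(nm+" roll",sel(PP,(.551,-.119),.04,.036,.052,dd))
    rep(nm+" black",sel(PP,(.431,-.105),.04,.036,.052,dd))
    rep(nm+" key",sel(PP,(.428,.163),.03,.06,.11,dd))
    rep(nm+" block",sel(PP,(.43,.11),.13,.035,.045,dd))
    rep(nm+" lock",sel(PP,(.478,-.28),.03,.08,.11,dd))
    S=P[146,243] if nm=="top" else Q[185,410]
    print(S)
    rep(nm+" shaft",sel(PP,S[:2],.045,.10,.14,dd))
    rep(nm+" shoulder",sel(PP,S[:2],.03,.055,.066,dd))
    rep(nm+" shaftside",sel(PP,S[:2],.03,.07,.12,dd))
v,u=np.mgrid[:400,:640]
print((P[138:156:2,234:254:2,2]*1000).round())
E
```

```text
top roll 324 mean [ 0.5517 -0.116   0.0427] zmed 0.042480683106382866 rect [ 551.6693 -116.5176] [53.9575 53.6038] 0.2 circ [ 551.8854 -116.3228] 28.3
top black 329 mean [ 0.4301 -0.1013  0.0425] zmed 0.04257381375508737 rect [ 430.4772 -101.2657] [53.2315 53.006 ] 89.9 circ [ 430.1562 -101.5621] 27.8
top key 64 mean [0.4249 0.1657 0.0783] zmed 0.07945067202557948 rect [425.1181 166.6117] [28.5667 10.4071] 5.8 circ [425.2397 165.4199] 14.5
top block 1397 mean [0.4313 0.1105 0.0393] zmed 0.03935972559061227 rect [481.1278 112.6434] [150.4214 199.6803] 6.5 circ [452.1231 109.5115] 107.9
top lock 409 mean [ 0.4759 -0.2783  0.0874] zmed 0.0886549816788658 rect [ 477.185  -279.5034] [57.7513 55.9351] 56.5 circ [ 478.1389 -279.7811] 29.8
[0.6261 0.1831 0.126 ]
top shaft 100 mean [0.6319 0.1859 0.1206] zmed 0.12261611362825503 rect [632.657  186.6319] [21.4655 23.1969] 1.3 circ [633.4966 186.8599] 11.8
top shoulder 262 mean [0.6239 0.1814 0.0581] zmed 0.0577302789562711 rect [624.4398 181.6611] [55.4051 58.5919] 32.8 circ [626.0553 183.1217] 29.9
top shaftside 61 mean [0.6285 0.1825 0.101 ]
[... 1177 characters left out ...]
5 mean [0.6414 0.1787 0.0964] zmed 0.09632742864438541 rect [639.7303 180.9015] [22.78   19.0997] 34.6 circ [638.4337 183.1966] 12.3
[[  56.   57.   53.   55.   59.   53.   53.   52.   61.   52.]
 [  54.   55.  121.  125.  124.  125.   61.   60.   57.   53.]
 [  58.   58.  129.  123.  120.  126.  117.   56.   63.   58.]
 [  53.   55.  123.  125.  126.  126.  123.   96.   59.   62.]
 [  48.   55.  119.  123.  123.  121.  116.  100.   57.   57.]
 [  57.   55.   61.  118.  123.  113.  104.   85.   62.   60.]
 [  62.   57.   59.   62.   97.   93.   83.   78.   59.   58.]
 [  54.   52.   60. 1202.   61.   68.   67.   63.   56.   60.]
 [  50.   56.   58.   58.   58.   57.   58.   61.   62.   59.]]
```

View pics/c1.png

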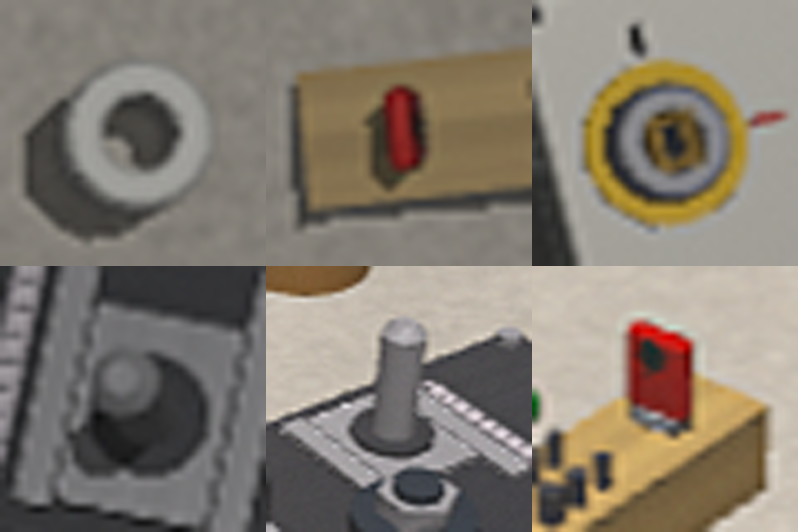

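The crop confirms the choices: a white bored roll, the upright red key in its block, the switch with its slot roughly along world x, and the bare shaft. Next I refine with known-height planes.

```bash
cat >> h.py <<'E'
def ray(uv,z,n):
    K,R,t=cam(n);uv=np.atleast_2d(uv).astype(float)
    q=np.c_[(uv-K[:2,2])/[K[0,0],K[1,1]],np.ones(len(uv))]@R
    o=-R.T@t;return (o+q*((z-o[2])/q[:,2])[:,None])[:,:2]
def colfit(im,lo,hi,c,r,z,n):
    "colour blob near world point c -> hull projected onto plane z"
    m=cv2.inRange(cv2.cvtColor(im,cv2.COLOR_RGB2HSV),lo,hi);u,v=px([c[0],c[1],z],n);k=np.zeros_like(m);cv2.circle(k,(int(u),int(v)),r,255,-1)
    ys,xs=np.nonzero(m&k);return ray(np.c_[xs,ys],z,n)
E
python3 - <<'E'
from h import *
np.set_printoptions(precision=4,suppress=True)
s=bot.read_state();print(s["tcp_rot"],s["position"],s["force"],s["opening"])
for n in("top","scene"):
    im=np.load(n+"_i.npy");d=np.load(n+"_d.npy");P=cloud(d,n)
    S=colfit(im,(20,110,110),(35,255,255),(.478,-.28),22,.0925,n)*1000
    e=cv2.fitEllipse(cv2.convexHull(S.astype(np.float32)));print(n,"plate",len(S),e)
    # console top rect
    m=(np.abs(P[...,2]-.088)<.008)&(d>0)&(np.hypot(P[...,0]-.50,P[...,1]+.32)<.14)
    nl,L,st,_=cv2.connectedComponentsWithStats(m.astype(np.uint8));k=1+np.argmax(st[1:,4])
    X=P[L==k][:,:2]*1000;print("console",len(X),cv2.minAreaRect(X.astype(np.float32)),P[L==k][:,2].mean())
    S=colfit(im,(0,150,60),(6,255,255),(.427,.165),12,.082,n)*1000
    print("key",len(S),S.mean(0),cv2.minAreaRect(S.astype(np.float32)))
    # red mark on console, dark slot
    for (z,lab) in ((.0925,"red"),):
        S=colfit(im,(0,120,90),(8,255,255),(.484,-.32),9,.09,n)*1000
        if len(S): print("redmark",len(S),S.mean(0))
im=np.load("top_i.npy")
g=cv2.cvtColor(im,cv2.COLOR_RGB2GRAY);print(g[205:223,434:454])
E
```

```text
[[-0.9711  0.2385  0.    ]
 [ 0.2385  0.9711  0.    ]
 [-0.      0.     -1.    ]] [0.149  0.607  0.1993] [-0.2874  0.3009  0.1509] 0.9998672722287019
top plate 203 ((474.1720275878906, -274.70526123046875), (54.66175842285156, 55.794158935546875), 100.4198226928711)
console 697 ((478.91131591796875, -279.6312561035156), (111.76131439208984, 85.3386459350586), 13.686474800109863) 0.08487900071097484
key 50 [425.0707 166.6775] ((425.2284240722656, 166.0753631591797), (27.858003616333008, 9.299336433410645), 0.5785704851150513)
redmark 3 [ 483.8656 -311.3657]
scene plate 199 ((492.89581298828125, -286.586181640625), (55.10856628417969, 56.27579879760742), 24.4912109375)
console 349 ((478.5991516113281, -280.4175109863281), (52.767303466796875, 47.03974151611328), 29.40146255493164) 0.08707187645104064
key 78 [449.0809 145.0654] ((448.76776123046875, 145.65257263183594), (20.390933990478516, 54.650848388671875), 45.1176643371582)
redmark 9 [ 498.4348 -320.095 ]
[[135 118 140 142 138 131 132 118  96  97 111 118 128 132 138 138 141 153
  162 164]
 [131 142 143 137 106  80  79  77  87  94 1
[... 702 characters left out ...]
 139 125
  114 128]
 [ 44  48  96 133 138 107  49  79  83  48  36  42  75  86  67 106 138 123
  110 129]
 [ 47  45  80 121 139 125  80  64  91  77  54  70  89  88  74 107 140 117
  107 132]
 [ 76  43  72 112 133 138 112  69  93  97  80  86  88  97 100 115 133 107
  114 141]
 [119  45  47  72 115 139 129 111 105  99  81  69  83 117 135 134 116  95
  119 139]
 [125  76  43  51  97 133 138 137 133 114 101 112 127 137 134 122  95 114
  142 137]
 [147 127  73  43  59  88 116 133 136 137 136 136 136 132 116  89  99 133
  141 143]
 [138 148 128  73  43  42  64 105 123 124 123 123 120 102  88  98 126 143
  132 142]
 [116 144 146 128  90  71  43  47  56  67  68  67  76  85 116 145 142 133
  123 139]]
```

Emit:
{"fn": "move_arm", "kwargs": {"increments": [{"xyz": [0, 0, 0], "roll": -0.1205, "grip": 100}, {"xyz": [0, 0, 0], "roll": -0.1205, "grip": 100}, {"xyz": [-18.4, -32.9, 0], "roll": 0, "grip": 100}, {"xyz": [-18.4, -32.9, 0], "roll": 0, "grip": 100}, {"xyz": [-18.4, -32.9, 0], "roll": 0, "grip": 100}]}}

```text
time_s: 1.42
position: [0.2043, 0.5074, 0.1991]
tcp_rot: [[-1.0, -0.002, 0.0], [-0.002, 1.0, 0.0], [-0.0, 0.0, -1.0]]
force: [0.3, -0.5, 0.2]
opening: 1.0
grasp_force: 0.0
```

Emit:
{"fn": "move_arm", "kwargs": {"increments": [{"xyz": [-18.4, -32.9, 0], "roll": 0, "grip": 100}, {"xyz": [-18.4, -32.9, 0], "roll": 0, "grip": 100}, {"xyz": [-18.4, -32.9, 0], "roll": 0, "grip": 100}, {"xyz": [-18.4, -32.9, 0], "roll": 0, "grip": 100}, {"xyz": [-18.4, -32.9, 0], "roll": 0, "grip": 100}]}}

```text
time_s: 1.83
position: [0.2969, 0.3423, 0.1995]
tcp_rot: [[-1.0, -0.001, 0.001], [-0.001, 1.0, 0.0], [-0.001, 0.0, -1.0]]
force: [1.0, -0.2, -0.6]
opening: 1.002
grasp_force: 0.0
```

Emit:
{"fn": "move_arm", "kwargs": {"increments": [{"xyz": [-18.4, -32.9, 0], "roll": 0, "grip": 100}, {"xyz": [-18.4, -32.9, 0], "roll": 0, "grip": 100}, {"xyz": [-18.4, -32.9, 0], "roll": 0, "grip": 100}, {"xyz": [-18.4, -32.9, 0], "roll": 0, "grip": 100}, {"xyz": [-18.4, -32.9, 0], "roll": 0, "grip": 100}]}}

```text
time_s: 2.25
position: [0.3891, 0.1776, 0.1996]
tcp_rot: [[-1.0, -0.0, 0.001], [-0.0, 1.0, 0.0], [-0.001, 0.0, -1.0]]
force: [1.4, -0.1, -0.7]
opening: 1.001
grasp_force: 0.0
```

Emit:
{"fn": "move_arm", "kwargs": {"increments": [{"xyz": [-18.4, -32.9, 0], "roll": 0, "grip": 100}, {"xyz": [-18.4, -32.9, 0], "roll": 0, "grip": 100}, {"xyz": [-18.4, -32.9, 0], "roll": 0, "grip": 100}, {"xyz": [-18.4, -32.9, 0], "roll": 0, "grip": 100}, {"xyz": [-18.4, -32.9, 0], "roll": 0, "grip": 100}]}}

```text
time_s: 2.67
position: [0.4811, 0.0129, 0.1995]
tcp_rot: [[-1.0, 0.0, 0.001], [0.0, 1.0, 0.0], [-0.001, 0.0, -1.0]]
force: [-0.0, 0.2, -0.1]
opening: 1.001
grasp_force: 0.0
```

Emit:
{"fn": "move_arm", "kwargs": {"increments": [{"xyz": [-18.4, -32.9, 0], "roll": 0, "grip": 100}, {"xyz": [-18.4, -32.9, 0], "roll": 0, "grip": 100}, {"xyz": [0, 0, 0], "roll": 0, "grip": 100}, {"xyz": [0, 0, 0], "roll": 0, "grip": 100}]}}

```text
time_s: 3.0
position: [0.5182, -0.0529, 0.1992]
tcp_rot: [[-1.0, 0.003, 0.001], [0.003, 1.0, -0.0], [-0.001, -0.0, -1.0]]
force: [-0.7, 1.2, 0.5]
opening: 0.999
grasp_force: 0.0
```

Emit:
{"fn": "move_arm", "kwargs": {"increments": [{"xyz": [-18, -32.5, 0], "roll": 0, "grip": 100}, {"xyz": [-17.5, -32, 0], "roll": 0, "grip": 100}, {"xyz": [0, 0, 38], "roll": 0, "grip": 100}, {"xyz": [0, 0, 38], "roll": 0, "grip": 100}, {"xyz": [0, 0, 38], "roll": 0, "grip": 100}]}}

```text
time_s: 3.42
position: [0.5526, -0.1146, 0.0849]
tcp_rot: [[-1.0, -0.001, 0.002], [-0.001, 1.0, -0.0], [-0.002, -0.0, -1.0]]
force: [-0.3, 0.1, -0.7]
opening: 0.999
grasp_force: 0.0
```

Emit:
{"fn": "move_arm", "kwargs": {"increments": [{"xyz": [0, 0, 0], "roll": 0, "grip": 100}, {"xyz": [0, 0, 0], "roll": 0, "grip": 100}]}}

```text
time_s: 3.58
position: [0.5503, -0.1134, 0.0837]
tcp_rot: [[-1.0, -0.001, -0.006], [-0.001, 1.0, 0.003], [0.006, 0.003, -1.0]]
force: [-0.2, -0.0, -0.2]
opening: 0.999
grasp_force: 0.0
```

```bash
python3 - <<'E'
from h import *
s=bot.read_state();print(s["position"],s["time_s"])
a=bot.capture("scene")[0];b=bot.capture("top")[0]
c=np.hstack([cv2.resize(a[180:300,220:340],(400,400),interpolation=2),cv2.resize(b[123:243,310:430],(400,400),interpolation=2)])
cv2.imwrite("pics/p1.png",c[...,::-1])
E
```

```text
[ 0.55025724 -0.11335148  0.08366563] 3.5833
```

View pics/p1.png

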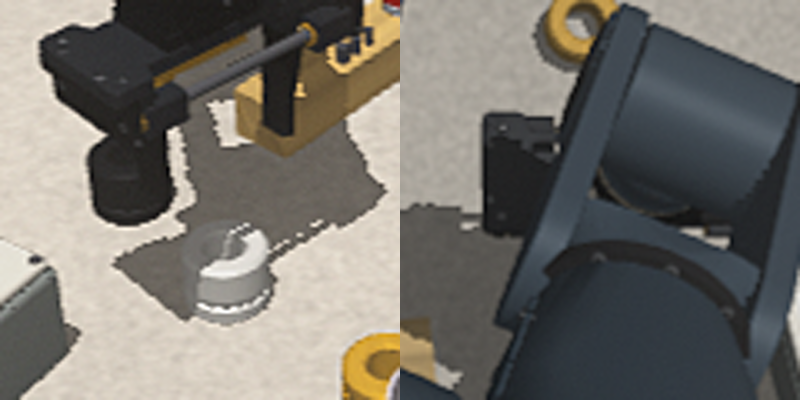

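The left half shows the roll at about (230,265) below the fingers, which straddle it. Descend and grip.

Emit:
{"fn": "move_arm", "kwargs": {"increments": [{"xyz": [-3, -3, 30], "roll": 0, "grip": 100}, {"xyz": [0, 0, 30], "roll": 0, "grip": 100}, {"xyz": [0, 0, 12], "roll": 0, "grip": 100}, {"xyz": [0, 0, 0], "roll": 0, "grip": 100}, {"xyz": [0, 0, 0], "roll": 0, "grip": 50}]}}

```text
time_s: 4.1
position: [0.5565, -0.1185, 0.0148]
tcp_rot: [[-1.0, -0.001, 0.002], [-0.001, 1.0, -0.001], [-0.002, -0.001, -1.0]]
force: [0.3, -0.7, 0.5]
opening: 0.975
grasp_force: 0.0
```

Emit:
{"fn": "move_arm", "kwargs": {"increments": [{"xyz": [0, 0, 0], "roll": 0, "grip": 50}, {"xyz": [0, 0, 0], "roll": 0, "grip": 50}, {"xyz": [0, 0, 0], "roll": 0, "grip": 50}, {"xyz": [0, 0, 0], "roll": 0, "grip": 50}, {"xyz": [0, 0, 0], "roll": 0, "grip": 50}]}}

```text
time_s: 4.52
position: [0.5559, -0.1184, 0.014]
tcp_rot: [[-1.0, 0.0, 0.001], [0.0, 1.0, 0.0], [-0.001, 0.0, -1.0]]
force: [-0.3, 0.8, 5.6]
opening: 0.629
grasp_force: 24.8
```

Emit:
{"fn": "move_arm", "kwargs": {"increments": [{"xyz": [0, 0, 0], "roll": 0, "grip": 90}, {"xyz": [0, 0, 0], "roll": 0, "grip": 90}, {"xyz": [0, 0, 0], "roll": 0.1208, "grip": 90}, {"xyz": [0, 0, 0], "roll": 0.1208, "grip": 90}, {"xyz": [0, 0, 0], "roll": 0.1208, "grip": 90}]}}

```text
time_s: 4.93
position: [0.5555, -0.1185, 0.013]
tcp_rot: [[-0.933, 0.36, -0.0], [0.36, 0.933, -0.0], [0.0, -0.0, -1.0]]
force: [0.1, -0.7, 0.0]
opening: 0.872
grasp_force: 0.0
```

Emit:
{"fn": "move_arm", "kwargs": {"increments": [{"xyz": [0, 0, 0], "roll": 0.1208, "grip": 90}, {"xyz": [0, 0, 0], "roll": 0.1208, "grip": 90}, {"xyz": [0, 0, 0], "roll": 0.1208, "grip": 90}, {"xyz": [0, 0, 0], "roll": 0.1208, "grip": 90}, {"xyz": [0, 0, 0], "roll": 0.1208, "grip": 90}]}}

```text
time_s: 5.35
position: [0.5555, -0.1185, 0.013]
tcp_rot: [[-0.564, 0.826, -0.0], [0.826, 0.564, 0.0], [0.0, -0.0, -1.0]]
force: [0.3, 0.2, -0.4]
opening: 0.895
grasp_force: 0.0
```

Emit:
{"fn": "move_arm", "kwargs": {"increments": [{"xyz": [0, 0, 0], "roll": 0.1208, "grip": 90}, {"xyz": [0, 0, 0], "roll": 0.1208, "grip": 90}, {"xyz": [0, 0, 0], "roll": 0.1208, "grip": 90}, {"xyz": [0, 0, 0], "roll": 0.1208, "grip": 90}, {"xyz": [0, 0, 0], "roll": 0.1208, "grip": 90}]}}

```text
time_s: 5.77
position: [0.5555, -0.1185, 0.013]
tcp_rot: [[0.005, 1.0, -0.0], [1.0, -0.005, 0.0], [0.0, -0.0, -1.0]]
force: [-0.1, 0.1, -0.3]
opening: 0.904
grasp_force: 0.0
```

Emit:
{"fn": "move_arm", "kwargs": {"increments": [{"xyz": [0, 0, 0], "roll": 0, "grip": 90}, {"xyz": [0, 0, 0], "roll": 0, "grip": 50}, {"xyz": [0, 0, 0], "roll": 0, "grip": 50}, {"xyz": [0, 0, 0], "roll": 0, "grip": 50}, {"xyz": [0, 0, 0], "roll": 0, "grip": 50}]}}

```text
time_s: 6.18
position: [0.5556, -0.1185, 0.0132]
tcp_rot: [[-0.002, 1.0, -0.0], [1.0, 0.002, 0.0], [0.0, -0.0, -1.0]]
force: [0.3, 0.2, 0.4]
opening: 0.679
grasp_force: 0.2
```

Emit:
{"fn": "move_arm", "kwargs": {"increments": [{"xyz": [0, 0, 0], "roll": 0, "grip": 50}, {"xyz": [0, 0, 0], "roll": 0, "grip": 50}]}}

```text
time_s: 6.35
position: [0.5555, -0.1184, 0.0132]
tcp_rot: [[-0.001, 1.0, -0.0], [1.0, 0.001, 0.0], [0.0, -0.0, -1.0]]
force: [-0.7, -0.9, 0.1]
opening: 0.629
grasp_force: 30.0
```

Emit:
{"fn": "move_arm", "kwargs": {"increments": [{"xyz": [0, 0, -20], "roll": 0, "grip": 50}, {"xyz": [0, 0, -35], "roll": 0, "grip": 50}, {"xyz": [0, 0, -35], "roll": 0, "grip": 50}, {"xyz": [0, 0, -35], "roll": 0, "grip": 50}, {"xyz": [0, 0, -20], "roll": 0, "grip": 50}]}}

```text
time_s: 6.77
position: [0.5572, -0.119, 0.1619]
tcp_rot: [[-0.001, 1.0, 0.005], [1.0, 0.001, -0.002], [-0.002, 0.005, -1.0]]
force: [0.7, -0.5, -1.1]
opening: 0.631
grasp_force: 30.0
```

Emit:
{"fn": "move_arm", "kwargs": {"increments": [{"xyz": [30, 8, 0], "roll": 0, "grip": 50}, {"xyz": [30.5, 8, 0], "roll": 0, "grip": 50}, {"xyz": [30.5, 8, 0], "roll": 0, "grip": 50}, {"xyz": [30.5, 8, 0], "roll": 0, "grip": 50}, {"xyz": [30, 8, 0], "roll": 0, "grip": 50}]}}

```text
time_s: 7.18
position: [0.5954, 0.0345, 0.1581]
tcp_rot: [[-0.001, 1.0, -0.0], [1.0, 0.001, 0.0], [0.0, -0.0, -1.0]]
force: [1.1, -0.4, -0.9]
opening: 0.628
grasp_force: 30.0
```

Emit:
{"fn": "move_arm", "kwargs": {"increments": [{"xyz": [30.5, 8, 0], "roll": 0, "grip": 50}, {"xyz": [30.5, 8, 0], "roll": 0, "grip": 50}, {"xyz": [30.5, 8, 0], "roll": 0, "grip": 50}, {"xyz": [30.5, 8, 0], "roll": 0, "grip": 50}, {"xyz": [30, 8, 0], "roll": 0, "grip": 50}]}}

```text
time_s: 7.6
position: [0.6352, 0.1867, 0.1578]
tcp_rot: [[-0.001, 1.0, -0.001], [1.0, 0.001, -0.0], [-0.0, -0.001, -1.0]]
force: [0.7, -0.9, -1.2]
opening: 0.628
grasp_force: 30.0
```

Emit:
{"fn": "move_arm", "kwargs": {"increments": [{"xyz": [0, 0, 0], "roll": 0, "grip": 50}, {"xyz": [0, 0, 0], "roll": 0, "grip": 50}, {"xyz": [0, 0, 0], "roll": 0, "grip": 50}]}}

```text
time_s: 7.85
position: [0.6347, 0.1849, 0.1576]
tcp_rot: [[-0.002, 1.0, -0.002], [1.0, 0.002, -0.001], [-0.001, -0.002, -1.0]]
force: [-0.4, -0.6, -1.1]
opening: 0.628
grasp_force: 30.0
```

```bash
python3 - <<'E'
from h import *
s=bot.read_state();print(s["position"],s["time_s"],s["tcp_rot"][2])
a=bot.capture("scene")[0];b=bot.capture("top")[0];np.save("s2.npy",a)
c=np.hstack([cv2.resize(a[130:230,360:460],(400,400),interpolation=2),cv2.resize(b[86:206,183:303],(400,400),interpolation=2)])
cv2.imwrite("pics/p2.png",c[...,::-1])
p=np.array(s["position"]);print(px([p[0],p[1],p[2]-.013],"scene"),px([p[0],p[1],.126],"scene"),px([p[0],p[1],.06],"scene"))
for z in(.126,.12,.075): print(px([.6356,.185,z],"scene"))
E
```

```text
[0.63471347 0.18488474 0.15763085] 7.85 [-7.58497569e-04 -1.54500553e-03 -9.99998519e-01]
[410.65067082 174.33021145] [409.80913418 181.42344953] [406.95779524 205.45713395]
[410.15495034 181.55118135]
[409.8862576 183.8062722]
[407.92437744 200.27198676]
```

View pics/p2.png

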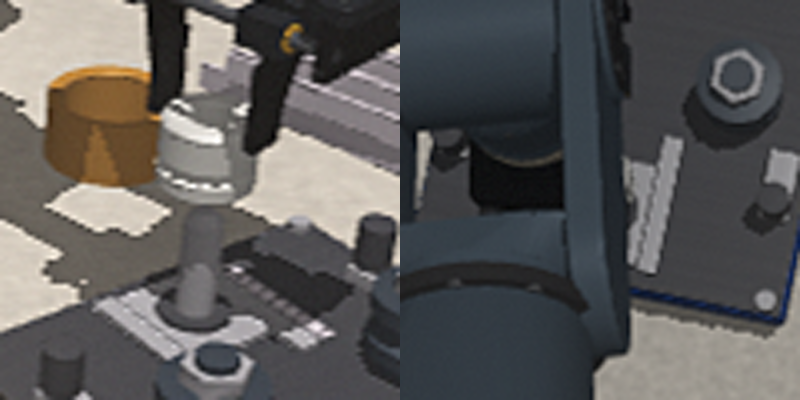

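The roll bottom is centred at about (411.5,176) and the shaft top at about (411,183), so they are in line in this view. I descend gently and watch the force.

Emit:
{"fn": "move_arm", "kwargs": {"increments": [{"xyz": [0, 0, 10], "roll": 0, "grip": 50}, {"xyz": [0, 0, 8], "roll": 0, "grip": 50}, {"xyz": [0, 0, 4], "roll": 0, "grip": 50}, {"xyz": [0, 0, 0], "roll": 0, "grip": 50}]}}

```text
time_s: 8.28
position: [0.6345, 0.1843, 0.1344]
tcp_rot: [[0.0, 1.0, -0.003], [1.0, -0.0, -0.0], [-0.0, -0.003, -1.0]]
force: [0.4, 0.5, 0.5]
opening: 0.626
grasp_force: 30.0
```

Emit:
{"fn": "move_arm", "kwargs": {"increments": [{"xyz": [0, 0, 2], "roll": 0, "grip": 50}, {"xyz": [0, 0, 2], "roll": 0, "grip": 50}, {"xyz": [0, 0, 0], "roll": 0, "grip": 50}, {"xyz": [0, 0, 0], "roll": 0, "grip": 50}]}}

```text
time_s: 8.62
position: [0.6355, 0.1852, 0.1323]
tcp_rot: [[-0.001, 1.0, 0.0], [1.0, 0.001, 0.0], [0.0, 0.0, -1.0]]
force: [0.3, 0.4, -1.1]
opening: 0.632
grasp_force: 30.0
```

Emit:
{"fn": "move_arm", "kwargs": {"increments": [{"xyz": [0, 0, 2], "roll": 0, "grip": 50}, {"xyz": [0, 0, 2], "roll": 0, "grip": 50}, {"xyz": [0, 0, 2], "roll": 0, "grip": 50}, {"xyz": [0, 0, 0], "roll": 0, "grip": 50}]}}

```text
time_s: 8.95
position: [0.6354, 0.1852, 0.1258]
tcp_rot: [[-0.001, 1.0, -0.0], [1.0, 0.001, 0.0], [0.0, -0.0, -1.0]]
force: [-0.7, 1.9, -0.9]
opening: 0.629
grasp_force: 30.0
```

Emit:
{"fn": "move_arm", "kwargs": {"increments": [{"xyz": [0, 0, 3], "roll": 0, "grip": 50}, {"xyz": [0, 0, 3], "roll": 0, "grip": 50}, {"xyz": [0, 0, 0], "roll": 0, "grip": 50}, {"xyz": [0, 0, 0], "roll": 0, "grip": 50}]}}

```text
time_s: 9.28
position: [0.6354, 0.1852, 0.1199]
tcp_rot: [[-0.001, 1.0, -0.0], [1.0, 0.001, 0.0], [0.0, -0.0, -1.0]]
force: [-0.3, 0.8, -0.8]
opening: 0.629
grasp_force: 30.0
```

Emit:
{"fn": "move_arm", "kwargs": {"increments": [{"xyz": [0, 0, 6], "roll": 0, "grip": 50}, {"xyz": [0, 0, 7], "roll": 0, "grip": 50}, {"xyz": [0, 0, 7], "roll": 0, "grip": 50}, {"xyz": [0, 0, 0], "roll": 0, "grip": 50}]}}

```text
time_s: 9.62
position: [0.6353, 0.1856, 0.0986]
tcp_rot: [[-0.0, 1.0, -0.001], [1.0, 0.0, 0.001], [0.001, -0.001, -1.0]]
force: [0.7, 3.5, -2.2]
opening: 0.627
grasp_force: 30.0
```

Emit:
{"fn": "move_arm", "kwargs": {"increments": [{"xyz": [0, 0, 7], "roll": 0, "grip": 50}, {"xyz": [0, 0, 7], "roll": 0, "grip": 50}, {"xyz": [0, 0, 7], "roll": 0, "grip": 50}, {"xyz": [0, 0, 2], "roll": 0, "grip": 50}, {"xyz": [0, 0, 0], "roll": 0, "grip": 50}]}}

```text
time_s: 10.03
position: [0.6355, 0.1856, 0.0764]
tcp_rot: [[-0.0, 1.0, -0.0], [1.0, 0.0, 0.001], [0.001, -0.0, -1.0]]
force: [1.9, 4.8, -3.0]
opening: 0.632
grasp_force: 30.0
```

Emit:
{"fn": "move_arm", "kwargs": {"increments": [{"xyz": [0, 0, 1], "roll": 0, "grip": 50}, {"xyz": [0, 0, 1], "roll": 0, "grip": 50}, {"xyz": [0, 0, 0], "roll": 0, "grip": 50}, {"xyz": [0, 0, 0], "roll": 0, "grip": 50}]}}

```text
time_s: 10.37
position: [0.6357, 0.1855, 0.0756]
tcp_rot: [[-0.001, 1.0, 0.001], [1.0, 0.001, 0.001], [0.001, 0.001, -1.0]]
force: [0.9, 5.2, -0.3]
opening: 0.631
grasp_force: 30.0
```

Emit:
{"fn": "move_arm", "kwargs": {"increments": [{"xyz": [0.7, 0, 1], "roll": 0, "grip": 50}, {"xyz": [0, 0, 0.5], "roll": 0, "grip": 50}, {"xyz": [0, 0, 0.5], "roll": 0, "grip": 50}, {"xyz": [0, 0, 0], "roll": 0, "grip": 50}]}}

```text
time_s: 10.7
position: [0.6356, 0.1856, 0.0735]
tcp_rot: [[-0.001, 1.0, 0.0], [1.0, 0.001, -0.0], [-0.0, 0.0, -1.0]]
force: [0.7, 3.2, 2.6]
opening: 0.633
grasp_force: 30.0
```

Emit:
{"fn": "move_arm", "kwargs": {"increments": [{"xyz": [0, 0, 0.5], "roll": 0, "grip": 50}, {"xyz": [0, 0, 0.5], "roll": 0, "grip": 50}, {"xyz": [0, 0, 0], "roll": 0, "grip": 50}]}}

```text
time_s: 10.95
position: [0.6356, 0.186, 0.0733]
tcp_rot: [[-0.001, 1.0, 0.001], [1.0, 0.001, 0.0], [0.0, 0.001, -1.0]]
force: [-0.7, 4.3, 7.0]
opening: 0.631
grasp_force: 30.0
```

Seated: the z force rises at TCP z 73.3, as expected. I release and lift straight up.

Emit:
{"fn": "move_arm", "kwargs": {"increments": [{"xyz": [0, 0, 0], "roll": 0, "grip": 85}, {"xyz": [0, 0, 0], "roll": 0, "grip": 85}, {"xyz": [0, 0, 0], "roll": 0, "grip": 85}, {"xyz": [0, 0, 0], "roll": 0, "grip": 85}, {"xyz": [0, 0, 0], "roll": 0, "grip": 85}]}}

```text
time_s: 11.37
position: [0.6349, 0.1851, 0.0716]
tcp_rot: [[-0.0, 1.0, -0.002], [1.0, 0.0, -0.001], [-0.001, -0.002, -1.0]]
force: [0.4, 0.1, 0.1]
opening: 0.831
grasp_force: 0.0
```

Emit:
{"fn": "move_arm", "kwargs": {"increments": [{"xyz": [0, 0, -15], "roll": 0, "grip": 85}, {"xyz": [0, 0, -30], "roll": 0, "grip": 85}, {"xyz": [0, 0, -40], "roll": 0, "grip": 85}, {"xyz": [0, 0, -35], "roll": 0, "grip": 60}, {"xyz": [0, 0, 0], "roll": 0, "grip": 40}]}}

```text
time_s: 11.78
position: [0.6407, 0.1862, 0.2005]
tcp_rot: [[-0.001, 1.0, 0.015], [1.0, 0.001, 0.001], [0.001, 0.015, -1.0]]
force: [0.4, -0.2, 0.5]
opening: 0.77
grasp_force: 0.0
```

Emit:
{"fn": "move_arm", "kwargs": {"increments": [{"xyz": [-3.3, -30, 0], "roll": 0, "grip": 40}, {"xyz": [-3.3, -37, 0], "roll": 0, "grip": 40}, {"xyz": [-3.3, -37, 0], "roll": 0, "grip": 40}, {"xyz": [-3.3, -37, 0], "roll": 0, "grip": 40}, {"xyz": [-3.3, -37, 0], "roll": 0, "grip": 40}]}}

```text
time_s: 12.2
position: [0.4554, 0.1686, 0.1918]
tcp_rot: [[-0.001, 1.0, -0.001], [1.0, 0.001, -0.001], [-0.001, -0.001, -1.0]]
force: [0.3, 0.0, 0.7]
opening: 0.437
grasp_force: 0.0
```

Emit:
{"fn": "move_arm", "kwargs": {"increments": [{"xyz": [-3, -30, 0], "roll": 0, "grip": 40}, {"xyz": [0, 0, 0], "roll": -0.12, "grip": 40}, {"xyz": [0, 0, 0], "roll": -0.12, "grip": 40}, {"xyz": [0, 0, 0], "roll": -0.12, "grip": 40}, {"xyz": [0, 0, 0], "roll": -0.12, "grip": 40}]}}

```text
time_s: 12.62
position: [0.4272, 0.1659, 0.1922]
tcp_rot: [[-0.468, 0.884, 0.0], [0.884, 0.468, -0.0], [-0.0, -0.0, -1.0]]
force: [0.0, 0.1, -0.9]
opening: 0.397
grasp_force: 0.0
```

Emit:
{"fn": "move_arm", "kwargs": {"increments": [{"xyz": [0, 0, 0], "roll": -0.12, "grip": 40}, {"xyz": [0, 0, 0], "roll": -0.12, "grip": 40}, {"xyz": [0, 0, 0], "roll": -0.12, "grip": 40}, {"xyz": [0, 0, 0], "roll": -0.12, "grip": 40}, {"xyz": [0, 0, 0], "roll": -0.12, "grip": 40}]}}

```text
time_s: 13.03
position: [0.4273, 0.1659, 0.192]
tcp_rot: [[-0.885, 0.466, -0.0], [0.466, 0.885, -0.001], [0.0, -0.001, -1.0]]
force: [-0.0, 0.8, -0.3]
opening: 0.398
grasp_force: 0.0
```

Emit:
{"fn": "move_arm", "kwargs": {"increments": [{"xyz": [0, 0, 0], "roll": -0.12, "grip": 40}, {"xyz": [0, 0, 0], "roll": -0.12, "grip": 40}, {"xyz": [0, 0, 0], "roll": -0.12, "grip": 40}, {"xyz": [0, 0, 0], "roll": -0.12, "grip": 40}, {"xyz": [0, 0, 0], "roll": -0.12, "grip": 40}]}}

```text
time_s: 13.45
position: [0.4273, 0.1658, 0.192]
tcp_rot: [[-0.993, -0.115, -0.001], [-0.115, 0.993, -0.001], [0.001, -0.0, -1.0]]
force: [0.2, 0.1, 0.1]
opening: 0.4
grasp_force: 0.0
```

Emit:
{"fn": "move_arm", "kwargs": {"increments": [{"xyz": [0, 0, 35], "roll": 0, "grip": 40}, {"xyz": [0, 0, 35], "roll": 0, "grip": 40}, {"xyz": [0, 0, 20], "roll": 0, "grip": 40}, {"xyz": [0, 0, 0], "roll": 0, "grip": 40}, {"xyz": [0, 0, 0], "roll": 0, "grip": 40}]}}

```text
time_s: 13.87
position: [0.4267, 0.1659, 0.1015]
tcp_rot: [[-0.994, -0.11, -0.003], [-0.11, 0.994, -0.001], [0.003, -0.0, -1.0]]
force: [1.8, -0.0, 0.6]
opening: 0.402
grasp_force: 0.0
```

```bash
python3 - <<'E'
from h import *
s=bot.read_state();print(s["position"],s["time_s"],s["joint_positions"],s["opening"])
a,da=bot.capture("scene");b,db=bot.capture("top")
c=np.hstack([cv2.resize(a[130:210,300:380],(400,400),interpolation=2),cv2.resize(a[150:230,370:450],(400,400),interpolation=2)])
cv2.imwrite("pics/p3.png",c[...,::-1])
P=cloud(da,"scene");m=(np.hypot(P[...,0]-.6356,P[...,1]-.186)<.035)&(da>0)
z=P[m][:,2];print("roll z",np.histogram(z,bins=np.arange(.05,.14,.005)))
p=np.array(s["position"]);print(px(p,"scene"))
E
```

```text
[0.42669562 0.16587974 0.10150508] 13.8667 [ 7.22083963e+00  2.70934664e+01  1.10897646e+02 -1.78953495e-02
  4.21834671e+01 -8.90550272e+01] 0.4019298799791983
roll z (array([114,  32,  38,  50,  59,  20,  44,  40,  46,  79, 146,  22,  17,
        26,  33,   1,   0]), array([0.05 , 0.055, 0.06 , 0.065, 0.07 , 0.075, 0.08 , 0.085, 0.09 ,
       0.095, 0.1  , 0.105, 0.11 , 0.115, 0.12 , 0.125, 0.13 , 0.135]))
[338.59704536 161.84053399]
```

View pics/p3.png

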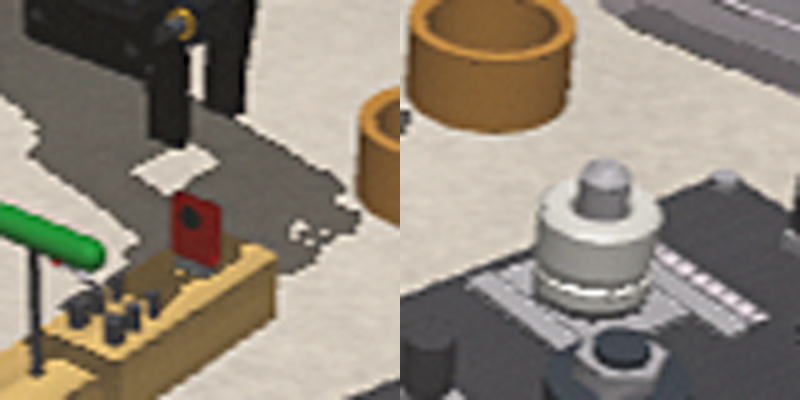

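The left half shows the fingers straddling the red head (about (195,230)). The right half shows the roll seated on its shoulder. Descend and grip.

Emit:
{"fn": "move_arm", "kwargs": {"increments": [{"xyz": [0, 0, 20], "roll": 0, "grip": 40}, {"xyz": [0, 0, 20], "roll": 0, "grip": 40}, {"xyz": [0, 0, 12], "roll": 0, "grip": 40}, {"xyz": [0, 0, 0], "roll": 0, "grip": 40}, {"xyz": [0, 0, 0], "roll": 0, "grip": 25}]}}

```text
time_s: 14.38
position: [0.4283, 0.1663, 0.0512]
tcp_rot: [[-0.994, -0.11, 0.002], [-0.11, 0.994, 0.0], [-0.002, -0.0, -1.0]]
force: [0.2, 0.2, -0.0]
opening: 0.375
grasp_force: 0.0
```

Emit:
{"fn": "move_arm", "kwargs": {"increments": [{"xyz": [0, 0, 0], "roll": 0, "grip": 15}, {"xyz": [0, 0, 0], "roll": 0, "grip": 2}, {"xyz": [0, 0, 0], "roll": 0, "grip": 2}, {"xyz": [0, 0, 0], "roll": 0, "grip": 2}, {"xyz": [0, 0, 0], "roll": 0, "grip": 2}]}}

```text
time_s: 14.8
position: [0.4281, 0.1663, 0.051]
tcp_rot: [[-0.994, -0.11, 0.002], [-0.11, 0.994, 0.0], [-0.002, 0.0, -1.0]]
force: [0.1, -0.8, 5.2]
opening: 0.109
grasp_force: 30.0
```

Emit:
{"fn": "move_arm", "kwargs": {"increments": [{"xyz": [0, 0, 0], "roll": 0, "grip": 2}, {"xyz": [0, 0, 0], "roll": 0, "grip": 2}]}}

```text
time_s: 14.97
position: [0.4282, 0.1663, 0.051]
tcp_rot: [[-0.994, -0.11, 0.002], [-0.11, 0.994, 0.0], [-0.002, 0.0, -1.0]]
force: [0.1, 1.0, 6.1]
opening: 0.107
grasp_force: 30.0
```

```bash
python3 - <<'E'
from h import *
s=bot.read_state();print(s["position"],s["time_s"],s["tcp_rot"],s["opening"],s["grasp_force"],s["force"],s["moment"])
E
```

```text
[0.42815453 0.16631053 0.05097005] 14.9667 [[-9.93976301e-01 -1.09582349e-01  1.67960369e-03]
 [-1.09582020e-01  9.93977715e-01  2.86914739e-04]
 [-1.70092943e-03  1.01132087e-04 -9.99998548e-01]] 0.10697499605956115 30.007508397102356 [0.14655239 0.9931111  6.14298846] [0.05630553 0.06858717 0.01921016]
```

Emit:
{"fn": "move_arm", "kwargs": {"increments": [{"xyz": [0, 0, -10], "roll": 0, "grip": 2}, {"xyz": [0, 0, -20], "roll": 0, "grip": 2}, {"xyz": [0, 0, -40], "roll": 0, "grip": 2}, {"xyz": [0, 0, -40], "roll": 0, "grip": 2}, {"xyz": [0, 0, -40], "roll": 0, "grip": 2}]}}

```text
time_s: 15.38
position: [0.4264, 0.166, 0.2015]
tcp_rot: [[-0.994, -0.11, -0.002], [-0.11, 0.994, -0.0], [0.002, -0.0, -1.0]]
force: [0.3, -0.0, -0.5]
opening: 0.109
grasp_force: 30.0
```

```bash
python3 - <<'E'
from h import *
np.set_printoptions(precision=1,suppress=True)
im=np.load("top_i.npy");ims=np.load("scene_i.npy")
c=np.hstack([cv2.resize(im[200:228,430:458],(392,392),interpolation=0),cv2.resize(ims[242:270,183:211],(392,392),interpolation=0)])
cv2.imwrite("pics/p4.png",c[...,::-1])
print(ray([443.9,214],.092,"top")*1000)
for I,n,c in((im,"top",(443,214)),(ims,"scene",(197,256))):
    hsv=cv2.cvtColor(I,cv2.COLOR_RGB2HSV)
    x0,y0=c; sub=hsv[y0-14:y0+14,x0-16:x0+16]
    m=(sub[...,1]<70)&(sub[...,2]>95)  # bezel: grey
    nl,L,st,ce=cv2.connectedComponentsWithStats(m.astype(np.uint8),connectivity=4)
    for k in range(1,nl):
        if st[k,4]>25:
            ys,xs=np.nonzero(L==k);q=np.c_[xs+x0-16,ys+y0-14]
            h=cv2.convexHull(q.astype(np.float32))
            print(n,st[k],ray([cv2.fitEllipse(h)[0]],.092,n)*1000 if len(h)>4 else "",cv2.fitEllipse(h) if len(h)>4 else "")
E
```

```text
[[ 474.5 -278. ]]
top [  0   0  32  28 393] [[ 477.9 -275.4]] ((442.73175048828125, 212.51495361328125), (33.76484298706055, 63.09051513671875), 178.5131378173828)
top [  9   6  17  16 136] [[ 475.  -278.3]] ((444.0029296875, 213.74539184570312), (15.744133949279785, 16.186626434326172), 99.86492919921875)
scene [  0   0  32  27 485] [[ 472.1 -289.8]] ((189.91854858398438, 253.33877563476562), (25.14159393310547, 51.695228576660156), 70.70325469970703)
scene [ 3 21 29  7 94] [[ 523.7 -303.6]] ((197.6179656982422, 269.6665344238281), (14.202301979064941, 29.840354919433594), 78.88519287109375)
```

View pics/p4.png

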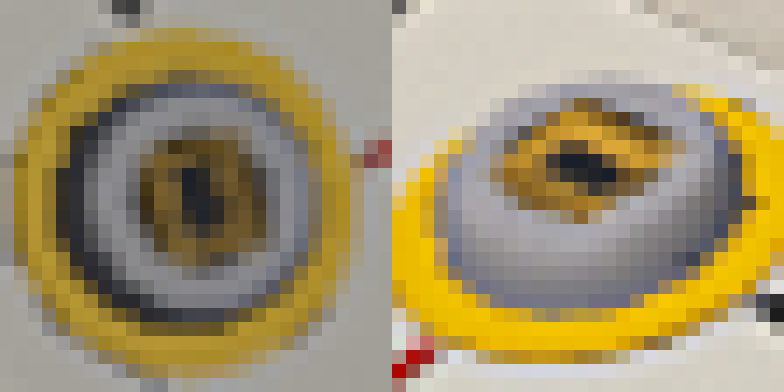

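Left: slot centre at about (443.8,213.4) in the top picture, with its long side about 14.5° from world x. Right: slot at about (196.2,253.3) in the scene picture.

```bash
python3 - <<'E'
from h import *
print(ray([196.2,253.3],.092,"scene")*1000,ray([443.85,213.5],.092,"top")*1000)
# bias check: nearest fixed points, black roll (no truth) top vs scene difference at lock vs at shaft
s=bot.read_state();print(s["position"],s["joint_positions"])
for n in("top","scene"):
    d=np.load(n+"_d.npy");P=cloud(d,n);m=(np.hypot(P[...,0]-.477,P[...,1]+.279)<.018)&(d>0);print(np.median(P[m][:,2]))
E
```

```text
[[ 480.48979358 -280.92956878]] [[ 475.61114982 -277.92562227]]
[0.4264469  0.16598314 0.2014972 ] [ 7.23137080e+00  1.72407772e+01  1.05010706e+02 -3.43901669e-03
  5.78715628e+01 -8.90548102e+01]
0.09088501714677956
0.08986184434075857
```

Emit:
{"fn": "move_arm", "kwargs": {"increments": [{"xyz": [-0.1, -26, 0], "roll": 0, "grip": 2}, {"xyz": [-0.2, -38, 0], "roll": 0, "grip": 2}, {"xyz": [-0.2, -38, 0], "roll": 0, "grip": 2}, {"xyz": [-0.2, -38, 0], "roll": 0, "grip": 2}, {"xyz": [-0.2, -38, 0], "roll": 0, "grip": 2}]}}

```text
time_s: 15.8
position: [0.4474, -0.0121, 0.2004]
tcp_rot: [[-0.994, -0.11, -0.0], [-0.11, 0.994, 0.0], [0.0, 0.0, -1.0]]
force: [0.8, 0.7, -0.1]
opening: 0.106
grasp_force: 30.0
```

Emit:
{"fn": "move_arm", "kwargs": {"increments": [{"xyz": [-0.2, -38, 0], "roll": 0, "grip": 2}, {"xyz": [-0.2, -38, 0], "roll": 0, "grip": 2}, {"xyz": [-0.2, -38, 0], "roll": 0, "grip": 2}, {"xyz": [-0.2, -38, 0], "roll": 0, "grip": 2}, {"xyz": [-0.2, -38, 0], "roll": 0, "grip": 2}]}}

```text
time_s: 16.22
position: [0.4691, -0.2011, 0.2001]
tcp_rot: [[-0.994, -0.109, -0.001], [-0.109, 0.994, 0.001], [0.001, 0.001, -1.0]]
force: [0.8, -0.4, -0.8]
opening: 0.11
grasp_force: 30.0
```

Emit:
{"fn": "move_arm", "kwargs": {"increments": [{"xyz": [-0.2, -38, 0], "roll": 0, "grip": 2}, {"xyz": [0, -26, 0], "roll": 0, "grip": 2}, {"xyz": [0, -15, 0], "roll": -0.07, "grip": 2}, {"xyz": [0, 0, 0], "roll": -0.07, "grip": 2}, {"xyz": [0, 0, 0], "roll": 0, "grip": 2}]}}

```text
time_s: 16.63
position: [0.4781, -0.279, 0.1997]
tcp_rot: [[-0.969, -0.246, -0.001], [-0.246, 0.969, 0.001], [0.001, 0.001, -1.0]]
force: [0.1, 0.9, -0.4]
opening: 0.111
grasp_force: 30.0
```

Emit:
{"fn": "move_arm", "kwargs": {"increments": [{"xyz": [0, 0, 15], "roll": 0, "grip": 2}, {"xyz": [0, 0, 15], "roll": 0, "grip": 2}, {"xyz": [0, 0, 15], "roll": 0, "grip": 2}, {"xyz": [0, 0, 0], "roll": 0, "grip": 2}, {"xyz": [0, 0, 0], "roll": 0, "grip": 2}]}}

```text
time_s: 17.05
position: [0.4778, -0.2766, 0.1546]
tcp_rot: [[-0.969, -0.247, -0.002], [-0.247, 0.969, 0.002], [0.002, 0.003, -1.0]]
force: [0.2, -0.1, 0.9]
opening: 0.11
grasp_force: 30.0
```

```bash
python3 - <<'E'
from h import *
s=bot.read_state();print(s["position"],s["time_s"],s["tcp_rot"],s["joint_positions"])
R=np.array(s["tcp_rot"]);print("tool delta mm",R.T@(np.array([.4785,-.2784,.15])-s["position"])*1000)
a,_=bot.capture("scene")
cv2.imwrite("pics/p5.png",cv2.resize(a[205:275,160:230],(560,560),interpolation=2)[...,::-1])
p=np.array(s["position"]);print((px(p-[0,0,.039],"scene")-[160,205])*8,(px([.478,-.2784,.092],"scene")-[160,205])*8)
E
```

```text
[ 0.47781452 -0.27662831  0.1545661 ] 17.05 [[-0.96905388 -0.24683942 -0.0022092 ]
 [-0.24684385  0.96905316  0.00202306]
 [ 0.00164146  0.00250578 -0.99999551]] [-4.16680594e+01  2.80406033e+01  9.51368290e+01  2.90614145e-03
  5.69941831e+01 -1.45960374e+02]
tool delta mm [-0.23442719 -1.89750664  4.56097665]
[284.14530379 297.81360729] [293.38060108 376.94957928]
```

View pics/p5.png

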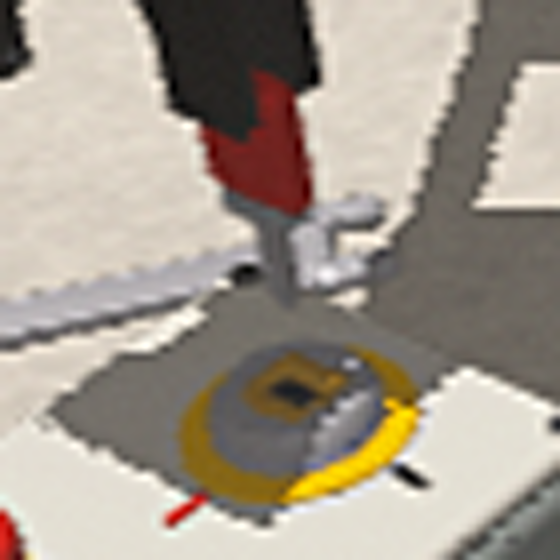

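Tip at about (284,300) in the crop, a little above and left of the slot at (292,390). I let it settle, then correct.

Emit:
{"fn": "move_arm", "kwargs": {"increments": [{"xyz": [0, 0, 0], "roll": 0, "grip": 2}, {"xyz": [0, 0, 0], "roll": 0, "grip": 2}, {"xyz": [0, 0, 0], "roll": 0, "grip": 2}, {"xyz": [0, 0, 0], "roll": 0, "grip": 2}]}}

```text
time_s: 17.43
position: [0.4789, -0.2781, 0.1559]
tcp_rot: [[-0.969, -0.247, 0.001], [-0.247, 0.969, -0.001], [-0.001, -0.001, -1.0]]
force: [0.5, 0.8, -0.3]
opening: 0.11
grasp_force: 30.0
```

Emit:
{"fn": "move_arm", "kwargs": {"increments": [{"xyz": [0.2, -0.3, 8], "roll": 0, "grip": 2}, {"xyz": [0, 0, 8], "roll": 0, "grip": 2}, {"xyz": [0, 0, 6], "roll": 0, "grip": 2}, {"xyz": [0, 0, 2], "roll": 0, "grip": 2}, {"xyz": [0, 0, 0], "roll": 0, "grip": 2}]}}

```text
time_s: 17.85
position: [0.4777, -0.2777, 0.13]
tcp_rot: [[-0.969, -0.247, -0.002], [-0.247, 0.969, 0.002], [0.001, 0.002, -1.0]]
force: [0.4, 0.2, -0.8]
opening: 0.11
grasp_force: 30.0
```

Emit:
{"fn": "move_arm", "kwargs": {"increments": [{"xyz": [0, 0, 2], "roll": 0, "grip": 2}, {"xyz": [0, 0, 2], "roll": 0, "grip": 2}, {"xyz": [0, 0, 0], "roll": 0, "grip": 2}, {"xyz": [0, 0, 0], "roll": 0, "grip": 2}]}}

```text
time_s: 18.18
position: [0.4785, -0.2783, 0.1273]
tcp_rot: [[-0.969, -0.247, 0.0], [-0.247, 0.969, -0.0], [-0.0, -0.0, -1.0]]
force: [0.3, 1.1, -0.3]
opening: 0.11
grasp_force: 30.0
```

Emit:
{"fn": "move_arm", "kwargs": {"increments": [{"xyz": [0, 0, 2], "roll": 0, "grip": 2}, {"xyz": [0, 0, 2], "roll": 0, "grip": 2}, {"xyz": [0, 0, 0], "roll": 0, "grip": 2}]}}

```text
time_s: 18.43
position: [0.4783, -0.2784, 0.123]
tcp_rot: [[-0.969, -0.247, -0.0], [-0.247, 0.969, -0.0], [0.0, -0.0, -1.0]]
force: [0.0, -0.7, -0.1]
opening: 0.112
grasp_force: 30.0
```

Emit:
{"fn": "move_arm", "kwargs": {"increments": [{"xyz": [0, 0, 2], "roll": 0, "grip": 2}, {"xyz": [0, 0, 2], "roll": 0, "grip": 2}, {"xyz": [0, 0, 0], "roll": 0, "grip": 2}]}}

```text
time_s: 18.68
position: [0.4784, -0.2784, 0.1193]
tcp_rot: [[-0.969, -0.247, 0.0], [-0.247, 0.969, -0.0], [0.0, -0.0, -1.0]]
force: [0.4, -0.2, 1.3]
opening: 0.105
grasp_force: 30.0
```

Emit:
{"fn": "move_arm", "kwargs": {"increments": [{"xyz": [0, 0, 2], "roll": 0, "grip": 2}, {"xyz": [0, 0, 2], "roll": 0, "grip": 2}, {"xyz": [0, 0, 2], "roll": 0, "grip": 2}, {"xyz": [0, 0, 0], "roll": 0, "grip": 2}]}}

```text
time_s: 19.02
position: [0.4784, -0.2785, 0.1134]
tcp_rot: [[-0.969, -0.247, 0.0], [-0.247, 0.969, -0.001], [0.0, -0.001, -1.0]]
force: [-1.8, -0.4, 4.0]
opening: 0.11
grasp_force: 30.0
```

Emit:
{"fn": "move_arm", "kwargs": {"increments": [{"xyz": [0, 0, 2], "roll": 0, "grip": 2}, {"xyz": [0, 0, 2], "roll": 0, "grip": 2}, {"xyz": [0, 0, 2], "roll": 0, "grip": 2}, {"xyz": [0, 0, 0], "roll": 0, "grip": 2}]}}

```text
time_s: 19.35
position: [0.4785, -0.2787, 0.1079]
tcp_rot: [[-0.969, -0.247, 0.0], [-0.247, 0.969, -0.001], [-0.0, -0.001, -1.0]]
force: [-1.9, -0.9, 6.9]
opening: 0.111
grasp_force: 30.0
```

Emit:
{"fn": "move_arm", "kwargs": {"increments": [{"xyz": [0, 0, 2], "roll": 0, "grip": 2}, {"xyz": [0, 0, 2], "roll": 0, "grip": 2}, {"xyz": [0, 0, 0], "roll": 0, "grip": 2}, {"xyz": [0, 0, 0], "roll": 0, "grip": 2}]}}

```text
time_s: 19.68
position: [0.4785, -0.2788, 0.1038]
tcp_rot: [[-0.969, -0.247, 0.0], [-0.247, 0.969, -0.001], [-0.0, -0.001, -1.0]]
force: [-2.1, -0.9, 5.8]
opening: 0.108
grasp_force: 30.0
```

Emit:
{"fn": "move_arm", "kwargs": {"increments": [{"xyz": [0, 0, 1], "roll": 0.03, "grip": 2}, {"xyz": [0, 0, 1], "roll": -0.06, "grip": 2}, {"xyz": [0, 0, 0], "roll": 0.03, "grip": 2}, {"xyz": [0, 0, 0], "roll": 0, "grip": 2}]}}

```text
time_s: 20.02
position: [0.4787, -0.2791, 0.1028]
tcp_rot: [[-0.969, -0.247, 0.001], [-0.247, 0.969, -0.002], [-0.0, -0.002, -1.0]]
force: [-2.3, -0.2, 11.6]
opening: 0.105
grasp_force: 30.0
```

Emit:
{"fn": "move_arm", "kwargs": {"increments": [{"xyz": [0, 0, 1], "roll": -0.03, "grip": 2}, {"xyz": [0, 0, 1], "roll": 0.06, "grip": 2}, {"xyz": [0, 0, 0], "roll": -0.03, "grip": 2}, {"xyz": [0, 0, 0], "roll": 0, "grip": 2}]}}

```text
time_s: 20.35
position: [0.479, -0.2794, 0.1026]
tcp_rot: [[-0.969, -0.249, 0.002], [-0.249, 0.969, -0.003], [-0.001, -0.003, -1.0]]
force: [-5.7, 1.4, 23.9]
opening: 0.108
grasp_force: 30.2
```

The hard stop at TCP z 102.7 (103 expected), with the force above the pins' 18 N, means the key is home. I ease off a little and turn.

Emit:
{"fn": "move_arm", "kwargs": {"increments": [{"xyz": [0, 0, -1.5], "roll": 0, "grip": 2}, {"xyz": [0, 0, 0], "roll": 0.1, "grip": 2}, {"xyz": [0, 0, 0], "roll": 0.1, "grip": 2}, {"xyz": [0, 0, 0], "roll": 0.1, "grip": 2}, {"xyz": [0, 0, 0], "roll": 0.1, "grip": 2}]}}

```text
time_s: 20.77
position: [0.4788, -0.2794, 0.1028]
tcp_rot: [[-0.988, 0.154, 0.001], [0.154, 0.988, -0.003], [-0.002, -0.002, -1.0]]
force: [-2.7, -0.7, 14.5]
opening: 0.104
grasp_force: 30.0
```

```bash
python3 -c "
from rig import bot
s=bot.read_state();print(s['position'],s['tcp_rot'],s['force'],s['moment'],s['joint_positions'])"
```

```text
[ 0.47878476 -0.27935347  0.1027601 ] [[-0.98811951  0.15368277  0.00120044]
 [ 0.15367917  0.98811719 -0.00266866]
 [-0.0015963  -0.00245248 -0.99999572]] [-2.68550113 -0.7270225  14.51639427] [-0.13122108  0.76280324  0.02883273] [-4.17719708e+01  3.24266745e+01  9.75257978e+01 -8.91884594e-02
  4.98944063e+01 -1.22874283e+02]
```

Turning freely with a small torque; continue.

Emit:
{"fn": "move_arm", "kwargs": {"increments": [{"xyz": [0, 0, 0], "roll": 0.1, "grip": 2}, {"xyz": [0, 0, 0], "roll": 0.1, "grip": 2}, {"xyz": [0, 0, 0], "roll": 0.1, "grip": 2}, {"xyz": [0, 0, 0], "roll": 0.1, "grip": 2}, {"xyz": [0, 0, 0], "roll": 0.1, "grip": 2}]}}

```text
time_s: 21.18
position: [0.4788, -0.2798, 0.1028]
tcp_rot: [[-0.794, 0.608, 0.001], [0.608, 0.794, -0.004], [-0.003, -0.002, -1.0]]
force: [-3.9, -2.5, 14.0]
opening: 0.112
grasp_force: 30.1
```

Emit:
{"fn": "move_arm", "kwargs": {"increments": [{"xyz": [0, 0, 0], "roll": 0.1, "grip": 2}, {"xyz": [0, 0, 0], "roll": 0.1, "grip": 2}, {"xyz": [0, 0, 0], "roll": 0.1, "grip": 2}, {"xyz": [0, 0, 0], "roll": 0.1, "grip": 2}, {"xyz": [0, 0, 0], "roll": 0, "grip": 2}]}}

```text
time_s: 21.6
position: [0.4785, -0.2802, 0.1028]
tcp_rot: [[-0.496, 0.868, 0.001], [0.868, 0.496, -0.004], [-0.004, -0.002, -1.0]]
force: [-4.2, -1.7, 14.3]
opening: 0.11
grasp_force: 30.2
```

```bash
python3 -c "
from rig import bot
s=bot.read_state();print(s['position'],s['tcp_rot'],s['force'],s['moment'])"
```

```text
[ 0.47853757 -0.28019267  0.10278274] [[-4.95816985e-01  8.68426796e-01  6.46417760e-04]
 [ 8.68417968e-01  4.95815072e-01 -4.20078388e-03]
 [-3.96857696e-03 -1.52145920e-03 -9.99990968e-01]] [-4.19516762 -1.65067311 14.3029574 ] [-0.54730921  1.00804275  0.16017155]
```

Emit:
{"fn": "move_arm", "kwargs": {"increments": [{"xyz": [0, 0, 0], "roll": 0.1, "grip": 2}, {"xyz": [0, 0, 0], "roll": 0.1, "grip": 2}, {"xyz": [0, 0, 0], "roll": 0.08, "grip": 2}, {"xyz": [0, 0, 0], "roll": 0, "grip": 2}, {"xyz": [0, 0, 0], "roll": 0, "grip": 2}]}}

```text
time_s: 22.02
position: [0.4783, -0.2804, 0.1028]
tcp_rot: [[-0.24, 0.971, 0.0], [0.971, 0.24, -0.004], [-0.004, -0.001, -1.0]]
force: [-4.9, -3.1, 14.8]
opening: 0.106
grasp_force: 30.3
```

```bash
python3 -c "
from rig import bot
s=bot.read_state();print(s['position'],s['tcp_rot'],s['force'],s['moment'])"
```

```text
[ 0.47826585 -0.28041939  0.10277623] [[-2.39959173e-01  9.70782974e-01  1.10479499e-04]
 [ 9.70773093e-01  2.39957241e-01 -4.48598329e-03]
 [-4.38142656e-03 -9.69202315e-04 -9.99989932e-01]] [-4.90815936 -3.14852408 14.8129743 ] [-0.62044893  1.17907966  0.11083654]
```

Emit:
{"fn": "move_arm", "kwargs": {"increments": [{"xyz": [0, 0, 0], "roll": 0.06, "grip": 2}, {"xyz": [0, 0, 0], "roll": 0, "grip": 2}, {"xyz": [0, 0, 0], "roll": 0, "grip": 2}, {"xyz": [0, 0, 0], "roll": 0, "grip": 2}, {"xyz": [0, 0, 0], "roll": 0, "grip": 2}]}}

```text
time_s: 22.43
position: [0.4782, -0.2804, 0.1028]
tcp_rot: [[-0.181, 0.983, -0.0], [0.983, 0.181, -0.004], [-0.004, -0.001, -1.0]]
force: [-5.5, -2.3, 14.5]
opening: 0.109
grasp_force: 30.3
```

```bash
python3 - <<'E'
from h import *
s=bot.read_state();print(s["position"],s["tcp_rot"][0],s["moment"],s["force"])
a,_=bot.capture("scene")
c=np.hstack([cv2.resize(a[215:285,165:235],(400,400),interpolation=2),cv2.resize(a[150:230,370:450],(400,400),interpolation=2)])
cv2.imwrite("pics/p6.png",c[...,::-1])
E
```

```text
[ 0.47817059 -0.28043046  0.10278103] [-1.81488969e-01  9.83392979e-01 -5.77294603e-05] [-0.66158754  1.22878942  0.07222961] [-5.47246    -2.31188556 14.52607783]
```

View pics/p6.png

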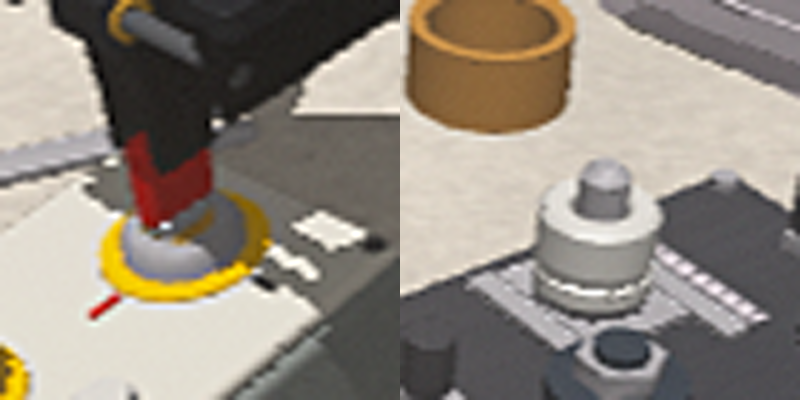

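The left half shows the key's shoulder on the switch face (about (165,225)), turned toward the red mark. The right half shows the roll seated. Hand in.

```bash
python3 -c "
from rig import bot
print(bot.hand_in())"
```

```text
the job is handed in; nothing more can be done
None
```

I handed the job in at about 22.5 s of the 67 s: the white roll is seated on the bare shaft and released, and the red key is fully home and held about a quarter turn clockwise in the fingers; no verdict was returned.

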